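# Find the loose cover screw on the tube shaker and hold its cover open

## Robot

A 6-joint arm with a two-finger parallel gripper is mounted at the origin on the work surface. World frame = base frame: x ahead of the robot, y to its left, z up, the work surface at z = 0. Lengths are in m, angles in rad, forces in N, time in s.
With the tool pointing down it reaches from about 0.375 to 0.9 m from the base axis. Payload 3.1 kg.
Tool frame: the origin (TCP) lies between the finger pads; the fingertips stand 22 mm ahead of it and the grasp point (between the pads) lies 3 mm ahead of it; z points along the fingers, y is the line along which they close (so a half turn about z gives the same grasp; the last joint's range is limited). The gripper opens to 87 mm and grips with 3 to 60 N. Pads are 19 mm wide; open, the fingers measure 117 mm over their backs; the gripper's body (75 mm by 190 mm) begins 51 mm behind the grasp point.
Start: joints at [-1.518, 0.527, 1.433, -0, 1.181, -0.178], TCP at [0.144, -0.608, 0.245] pointing down, gripper open.
Joint ranges: [-3.08, 3.08], [-0.75, 2.2], [0.22, 2.44], [-1.43, 4.57], [0, 2.65], [-2.85, 2.85]. Speed limits (rad/s): [2.79, 2.79, 3.14, 3.14, 3.14, 3.14].

## Interface

Orientations are given as a unit quaternion [x, y, z, w].
In Python, from rig import get_obs, camera, get_calibration, hand_in, cut_out gives the robot as it stands.
- The arm moves only by the shell command python3 -m inch 'ROWS' [OPENING] [FORCE]. ROWS is JSON, one flat list of numbers, 6 for each row, row after row: the shift along the tool's x, y, z scaled (see below), then the turn, a rotation vector about the tool's x, y, z scaled (see below). A call has 1 to 20 rows; each row is the pose to reach, as a shift and turn from the pose commanded when the call began, along the tool's axes at that moment; what a row does not reach only later rows make up. The controller multiplies each number of a shift by 0.08 m and each number of a turn by 90 degrees. A row lasts 1/12 s, in which the tool goes at most 41.7 mm and 7.16 degrees, less where a joint would pass 70% of its speed; a pose out of reach is approached as far as the arm can. A call with a number of a shift or a turn outside -1 to 1 is refused whole. A call with a gripper value outside its range is refused whole. OPENING is the finger opening in mm, from 0 to 87, set as the call begins (- or left out, the last holds). The fingers move at their own pace and stop on an object; FORCE is the grip in N (left out, the last holds). Time passes only in rows, so rows that repeat a pose let the fingers close. It gives the time, the measured TCP pose, the force, the opening and the grip force at its end, in the units of the state.
- get_obs(): the state, without advancing time (a new reading comes with each control period).
- camera(name): name is "side" or "top"; returns the picture (420x560x3 uint8, red, green, blue); there is no depth.
- get_calibration(name): a dict with "vertical_fov" (degrees; the focal length in pixels is half the picture's height over the tangent of half this angle, whatever the lens; pixels are square), "cx", "cy" (the principal point, pixels), "T" (4x4, takes a point from camera to world coordinates). Camera axes: x right, y down, z forward; pixel columns grow to the right and rows downward; lengths in m; the calibration is good to about 2 mm. A picture is of the moment at which its call begins. get_calibration takes no time and is no camera call.
- hand_in(): hands the job in; it is judged then, once.
Trained networks look in the newest picture that a camera, given by its name, has taken for a name from the list of things; names that differ only in an ending like _2 or _b are one class to them, and where a whole thing is asked for, a point or a joint stands for the part that bears it (a point fixed in the world has none). Each returns a list of dicts, best first, with "conf" (0 to 1); they miss things now and then, are a little off and sometimes report something else, mostly with a low value. They report only what shows in the picture. A call takes as long as a camera call.
- cut_out(camera, thing): "region" (420x560 bool, what is visible of it) and "bbox" ([left, top, right, bottom] in pixels, round what is visible of it).
The state is a dict: "time": time; "q": joint angles; "joint_velocities": joint speeds; "joint_torque": joint torques, N m; "position": TCP position; "tool_rot": TCP orientation; "ft_force": force on the tool from outside, world axes, zero at the start; "moment": the same for the moment, N m; "grip_width": finger opening in m; "grip_force": force on a finger pad.
Only numpy, scipy, OpenCV 4.12 (cv2) and the standard library are available. Lean on these libraries where they do the work, as an engineer would, in place of code of your own. Each camera call takes 0.05 s, during which the arm holds its last target. There are 200 camera calls.

## Task

After a run the tube shaker's hinge pin has crept out to the left and one of its three knurled cover screws has shaken loose: first push the pin fully home, until its head is up against the lug, then tap all three screws with the fingertips, in turn from left to right, to find the one that gives. Take the cover of that loose screw by its rod handle, lift it open at least halfway to upright, and finish while still holding it open by the handle (it falls shut if let go). Leave the other covers shut, and do not knock over or push away the things standing around the shaker.

Things in the scene. Friction and masses are not known exactly. Their poses are not given: they have to be found in the camera images.
- shaker: Bench tube shaker, fixed. Housing 250 (x) by 330 mm (y), top 92 mm above the bench, carrying a tube block with three bays at y = +84, 0, -84 mm, each under a clear hinged cover. Origin on the bench under its centre, z up; its -x side (handles, control panel) faces roughly to the robot, +y is its left. The covers' common hinge axis runs along y at x = +75, z = +160 mm.
- pin_head (a point): Centre of the outer (left) face of the hinge pin's head, 20 mm in diameter, 8 mm thick. The steel pin, 7.6 mm thick and 266 mm long, lies on the hinge axis through the fork lugs and the covers' knuckles. Home is to the right (shaker -y): this point is then at shaker x = +75, y = +138, z = +160 mm. Free space below the head down to the housing.
- pin (a joint): How far the hinge pin stands out to the left of its home, in m: 0 when the head is seated against the left lug, 0.022 to 0.040 at the start. Slides with about 3 N of friction.
- screw_left: Knurled steel captive screw of the left cover, head 18 mm in diameter, 12 mm high. Origin: centre of the head's flat top, at shaker x = -53, y = +84, z = +176.5 mm when untouched. A tight screw is firm (gives under 1 mm); the loose one looks the same but springs down about 5 mm under 1 to 3 N and comes back. Which one is loose changes from run to run.
- screw_middle: The same for the middle cover, at shaker x = -53, y = 0 mm.
- screw_right: The same for the right cover, at shaker x = -53, y = -84 mm.
- handle_left (a point): Bent-rod handle on the left cover's front edge: round bar 10 mm thick, 52 mm long along the shaker's y, on 8 mm side rods. Origin: bar's centre, at shaker x = -115, y = +84, z = +160 mm when shut, 190 mm from the hinge axis. Clear gap of 43 mm between bar and cover edge, 60 mm of air below, so a finger fits on either side from above. The bar can turn between the fingers.
- handle_middle (a point): The same for the middle cover, at shaker y = 0.
- handle_right (a point): The same for the right cover, at shaker y = -84 mm.
- cover_left: Clear cover plate of the left bay, 132 by 78 mm, with its handle and screw; about 0.2 kg. Origin on the hinge axis at the cover's middle (shaker x = +75, y = +84, z = +160 mm), axes along the shaker's when shut; tilts about y as it opens, handle swinging up and back, to a stop at 1.3 rad. Moves freely and falls shut. A cover whose screw is tight does not open.
- cover_middle: The same for the middle bay, at shaker y = 0.
- cover_right: The same for the right bay, at shaker y = -84 mm.
- tip_box: Bystander: white pipette tip box 118 x 80 mm, 58 mm high with the tips, to the right of the shaker. Origin under its centre.
- reagent: Bystander: amber bottle, 42 mm in diameter and 85 mm high, to the left of the shaker. Origin under its centre.
- cuvette_tray: Bystander: white tray of cuvettes, 75 x 130 mm, 18 mm high, to the left of the shaker. Origin under its centre.

How it is judged:
By the outcome, as a careful person would: the job done as asked, in the order asked, and still so for the second after the job is handed in, while the arm keeps its last pose, push and grip.
It also fails if it takes over 58 s, if anything falls off the work surface, if the arm or the gripper's body presses on something with over 40 N, if the wrist force passes 120 N, or if a joint passes its speed limit or range.

## Working session

There is one attempt and no reset: what is moved stays moved. The work goes in short steps, Python scripts to look and compute and a shell command to move; the robot and the scene stay as the last step left them, time stands still between calls to the robot, and variables do not carry over. Pictures are saved under pics/ and viewed, at most 10 in all, crops included, and the job is handed in when it is done.

```bash
ls; mkdir -p pics
python3 - <<'E'
from rig import *
import cv2,numpy as np
o=get_obs();print(o)
for n in("top","side"):
    im=camera(n);cv2.imwrite(f"pics/{n}0.png",im[:,:,::-1]);c=get_calibration(n);print(n,c)
    for t in("shaker","pin_head","screw_left","handle_left","cover_left","tip_box","reagent","cuvette_tray"):
        for r in cut_out(n,t)[:4]:
            ys,xs=np.nonzero(r["region"]);print(t,round(r["conf"],2),r["bbox"],xs.mean().round(1),ys.mean().round(1))
E
```

```text
pics
{'time': 0.0, 'q': array([-1.51749053e+00,  5.28454433e-01,  1.43391614e+00, -2.53541588e-05,
        1.18138282e+00, -1.78505423e-01]), 'joint_velocities': array([-0.00053338,  0.00090397,  0.00020258, -0.0005442 ,  0.00031386,
        0.00064357]), 'joint_torque': array([-6.10502630e-04, -4.40042102e+01, -1.76591331e+01,  6.32921909e-02,
        5.82708092e-02, -1.50316760e-04]), 'position': array([ 0.1435693 , -0.60757662,  0.24357439]), 'tool_rot': array([ 9.93289324e-01,  1.15650993e-01,  5.58869742e-05, -1.07898685e-03]), 'ft_force': array([ 0.19504881,  0.06047749, -0.18931958]), 'moment': array([0.03906324, 0.01251448, 0.02082011]), 'grip_force': 0.0, 'grip_width': 0.0875063786139963}
top {'vertical_fov': 44.634355921013984, 'cx': 274.3311089127835, 'cy': 209.83541769890897, 'T': array([[-0.02246754, -0.99151798,  0.1280129 ,  0.40840153],
       [-0.99973305,  0.02159199, -0.00822334, -0.01780005],
       [ 0.00538954, -0.12816348, -0.99173841,  1.13215477],
       [ 0.        ,  0.        ,  0.        ,  1.        ]])}
shaker 0.87 [193.8, 134.1, 365.4, 269.1] 282.9 203
[... 813 characters left out ...]
9774139,  0.90380482],
       [ 0.02216101, -0.81120566, -0.58434088,  0.83110077],
       [ 0.        ,  0.        ,  0.        ,  1.        ]])}
shaker 0.57 [203.8, 157.5, 338.2, 300.3] 273.3 233.1
pin_head 0.44 [222.4, 229.5, 227.1, 239.7] 224.4 234.4
handle_left 0.98 [227.8, 198.6, 324.3, 234.1] 271.9 217.7
cover_left 0.73 [290.1, 212.6, 297.1, 223.1] 293.3 215.2
cover_left 0.57 [226.5, 199.3, 326.7, 232.8] 270.4 217.3
tip_box 0.72 [308.6, 173.3, 319.7, 182.9] 315.1 176.8
tip_box 0.68 [299.3, 305.6, 326.0, 342.0] 312.6 321.8
tip_box 0.4 [293.7, 191.8, 300.6, 194.4] 298.0 192.2
reagent 0.62 [299.5, 302.0, 324.3, 343.0] 312.5 322.3
cuvette_tray 0.77 [218.8, 301.2, 273.1, 360.7] 246.4 332.4
```

Run:
```python
import cv2
a=cv2.imread("pics/top0.png")[120:300,110:450];b=cv2.imread("pics/side0.png")[130:370,170:390]
cv2.imwrite("pics/t1.png",cv2.resize(a,None,fx=2.35,fy=2.35,interpolation=cv2.INTER_CUBIC));cv2.imwrite("pics/s1.png",cv2.resize(b,None,fx=2.5,fy=2.5,interpolation=cv2.INTER_CUBIC))
```

```text
(no output)
```

View pics/t1.png

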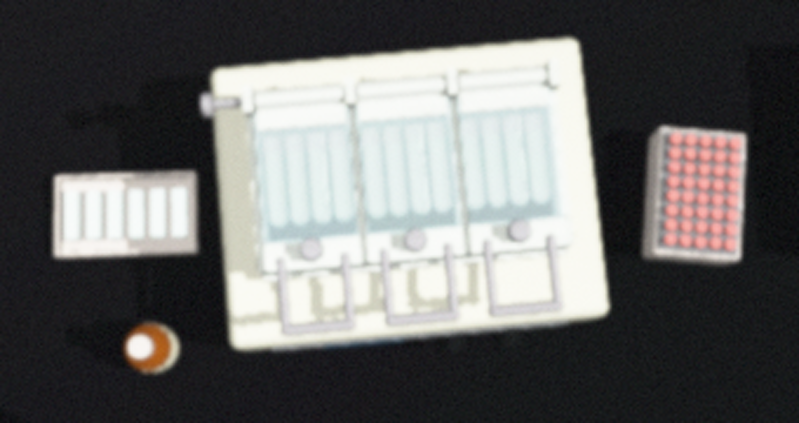

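View pics/s1.png

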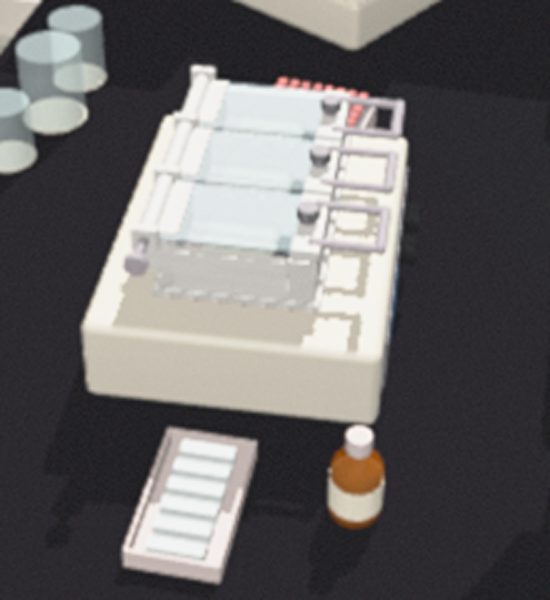

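The top view shows screw heads at crop (311,249), (415,239) and (518,230). The handle bars lie below them, and the pin head sticks out at (207,104). The side view shows the same, with the pin head at (135,260). I'll fit the shaker pose to these.

```bash
cat > h.py <<'E'
import numpy as np
from rig import *
from scipy.spatial.transform import Rotation as R
def proj(n,P):
    c=get_calibration(n);T=np.array(c["T"]);f=210/np.tan(np.radians(c["vertical_fov"]/2))
    p=(np.atleast_2d(P)-T[:3,3])@T[:3,:3]
    return p[:,:2]/p[:,2:]*f+[c["cx"],c["cy"]]
def S2W(v,P):
    c,s=np.cos(v[2]),np.sin(v[2]);P=np.atleast_2d(P)
    return np.c_[v[0]+c*P[:,0]-s*P[:,1],v[1]+s*P[:,0]+c*P[:,1],P[:,2]]
E
python3 - <<'E'
from h import *
from scipy.optimize import least_squares
scr=[[-.053,y,.1765] for y in(.084,0,-.084)]
bar=[[-.115,y,.160] for y in(.084,0,-.084)]
ut=np.array([[311,248],[415,238],[518,229],[318,328],[424,319.5],[526.5,310],[204,104]])
us=np.array([[307,207],[319,152],[330,101],[385,227],[394,169.5],[401,116.5],[135,261]])
ut=(ut+.5)/2.35-.5+[110,120];us=(us+.5)/2.5-.5+[170,130]
def res(v,full=0):
    P=S2W(v,scr+bar+[[.075,.138+v[3],.160]])
    a=proj("top",P)-ut;b=proj("side",P)-us
    return (a,b) if full else np.r_[a,b].ravel()
s=least_squares(res,[.45,0,0,.03],loss="soft_l1",x_scale=.1);v=s.x;print(v.round(4));print(res(v,1))
np.save("v.npy",v)
P=S2W(v,scr+bar+[[.075,.138+v[3],.160]]);print(P.round(4))
# bystanders from top
c=get_calibration("top");T=np.array(c["T"]);f=210/np.tan(np.radians(c["vertical_fov"]/2))
for n,u,z in(("reagent",(174,267.7),.05),("tray",(164,210.5),.015),("tip",(408,202),.058)):
    d=T[:3,:3]@[(u[0]-c["cx"])/f,(u[1]-c["cy"])/f,1];print(n,(T[:3,3]+d*(z-T[2,3])/d[2]).round(3))
E
```

```text
[ 0.5623 -0.0443  0.0652  0.0241]
(array([[-0.30016645,  0.00561175],
       [ 0.0401975 ,  0.38578724],
       [ 0.67726781,  0.35162511],
       [-0.17148606, -0.68070729],
       [-1.07660507, -0.95277037],
       [-0.6189336 , -0.78816506],
       [ 0.28342079,  0.06560661]]), array([[ 1.28341779, -1.17175487],
       [ 1.3446366 , -1.87157835],
       [ 1.27190693, -1.67808963],
       [-0.30630876,  0.20321114],
       [-0.77558671,  0.03133284],
       [-0.78772112,  0.59708901],
       [ 0.6658446 ,  0.83430145]]))
[[ 0.5039  0.036   0.1765]
 [ 0.5094 -0.0478  0.1765]
 [ 0.5149 -0.1316  0.1765]
 [ 0.4421  0.032   0.16  ]
 [ 0.4475 -0.0518  0.16  ]
 [ 0.453  -0.1357  0.16  ]
 [ 0.6266  0.1223  0.16  ]]
reagent [0.43  0.187 0.05 ]
tray [0.556 0.216 0.015]
tip [ 0.558 -0.311  0.058]
```

View pics/top0.png

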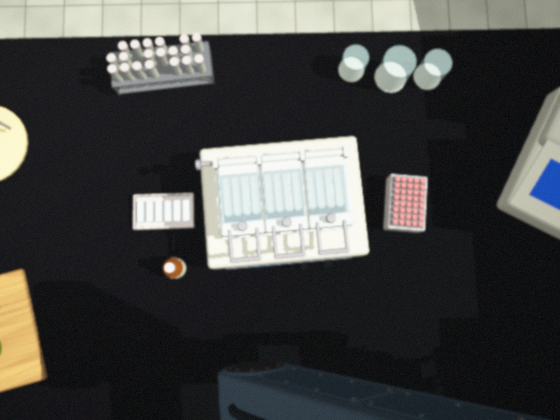

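```bash
cat >> h.py <<'E'
def need(P,yaw_tool=True):
    "units (tool axes) to bring the TCP to shaker point P"
    v=np.load("v.npy");o=get_obs();Q=R.from_quat(o["tool_rot"])
    w=S2W(v,P)[0];d=Q.inv().apply(w-o["position"])/.08
    c,s=np.cos(v[2]),np.sin(v[2])
    G=R.from_matrix(np.array([[-s,c,0],[c,s,0],[0,0,-1]]).T)
    t=(Q.inv()*G).as_rotvec()/(np.pi/2)
    b=o["position"]-[v[0],v[1],0];print("t",round(o["time"],2),"shaker pos mm",(np.array([c*b[0]+s*b[1],-s*b[0]+c*b[1],b[2]])*1e3).round(1),"F",o["ft_force"].round(1),"shift",d.round(3),"turn",t.round(3),"q",np.round(o["q"],2))
E
python3 -c "
from h import *
need([.075,.19,.245])"
```

```text
t 0.9 shaker pos mm [-454.6 -535.4  244.6] F [0.3 0.3 0.6] shift [ 8.031e+00 -7.845e+00 -6.000e-03] turn [ 0.     0.    -0.894] q [-1.52  0.53  1.43 -0.    1.18 -0.18]
```

The full top view shows the path free: the device at right (500,200) is well ahead of the line I'll take.

```bash
python3 -m inch '[1,-1,0,0,0,-0.894, 1,-1,0,0,0,-0.894, 1,-1,0,0,0,-0.894, 1,-1,0,0,0,-0.894, 1,-1,0,0,0,-0.894, 1,-1,0,0,0,-0.894, 1,-1,0,0,0,-0.894, 1,-1,0,0,0,-0.894, 1,-1,0,0,0,-0.894, 1,-1,0,0,0,-0.894, 1,-1,0,0,0,-0.894, 1,-1,0,0,0,-0.894, 1,-1,0,0,0,-0.894]' 0 20
python3 -c "
from h import *
need([.075,.19,.245])"
```

```text
time: 1.98
position: [0.2031, -0.5121, 0.2447]
tool_rot: [0.684, 0.73, -0.0, 0.0]
ft_force: [-1.6, -0.1, -0.7]
grip_width: 0.0082
grip_force: 0.0
t 1.98 shaker pos mm [-388.9 -443.3  244.7] F [-1.6 -0.1 -0.7] shift [ 7.914e+00  5.803e+00 -6.000e-03] turn [0. 0. 0.] q [-1.4   0.43  1.62 -0.    1.09 -1.46]
```

```bash
A='x'
for i in 1 2 3 4 5 6 7; do python3 -m inch '[0.98,0.72,0,0,0,0, 0.98,0.72,0,0,0,0, 0.98,0.72,0,0,0,0]' | sed -n 1,2p; done
python3 -c "
from h import *
need([.075,.19,.245])"
```

```text
time: 2.23
position: [0.2566, -0.4248, 0.244]
time: 2.48
position: [0.3089, -0.3431, 0.2444]
time: 2.73
position: [0.3613, -0.2618, 0.2446]
time: 2.98
position: [0.414, -0.1803, 0.2448]
time: 3.23
position: [0.467, -0.0985, 0.2449]
time: 3.48
position: [0.52, -0.0164, 0.245]
time: 3.73
position: [0.5726, 0.0659, 0.245]
t 3.73 shaker pos mm [ 17.4 109.3 245. ] F [ 0.6 -0.4 -1.6] shift [1.007 0.722 0.004] turn [ 0.003 -0.001  0.001] q [-0.08  0.46  1.56  0.    1.12 -0.15]
```

```bash
python3 -m inch '[1,0.72,0,0,0,0, 1,0.72,0,0,0,0, 1,0.72,0,0,0,0, 1,0.72,0,0,0,0, 1,0.72,0,0,0,0]' | sed -n 1,2p
python3 -m inch '[0,0,0.4,0,0,0, 0,0,0.7,0,0,0, 0,0,1,0,0,0, 0,0,1,0,0,0, 0,0,1,0,0,0, 0,0,1,0,0,0]'
python3 - <<'E'
from h import *
import cv2
need([.075,.1475,.165])
for n,(x,y) in(("top",(150,120)),("side",(170,170))):
    cv2.imwrite(f"pics/{n}2.png",cv2.resize(camera(n)[y:y+120,x:x+130,::-1],None,fx=4,fy=4,interpolation=cv2.INTER_CUBIC))
a=cv2.imread("pics/top2.png");b=cv2.imread("pics/side2.png");cv2.imwrite("pics/c2.png",cv2.resize(np.hstack([a,b]),None,fx=.76,fy=.76))
E
```

```text
time: 4.15
position: [0.6216, 0.1457, 0.2441]
time: 4.65
position: [0.6224, 0.1444, 0.1659]
tool_rot: [0.684, 0.729, 0.0, 0.001]
ft_force: [-0.6, -0.5, 0.3]
grip_width: 0.0005
grip_force: 0.0
t 4.65 shaker pos mm [ 72.3 184.4 165.9] F [-0.6 -0.5  0.3] shift [-0.462  0.034  0.011] turn [ 0.001  0.    -0.001] q [ 0.05  0.64  1.47 -0.    1.04 -0.01]
```

View pics/c2.png

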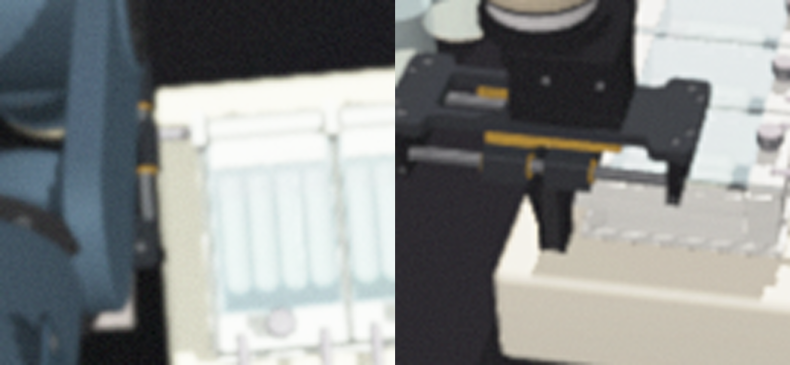

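Fingers sit just left of the pin head. Now I push.

```bash
python3 -m inch '[-0.06,0.03,0,0,0,0, -0.12,0.03,0,0,0,0, -0.16,0.03,0,0,0,0, -0.2,0.03,0,0,0,0]'|sed -n '1,2p;4p'
python3 -m inch '[-0.03,0,0,0,0,0, -0.06,0,0,0,0,0, -0.09,0,0,0,0,0, -0.12,0,0,0,0,0]'|sed -n '1,2p;4p'
python3 -m inch '[-0.02,0,0,0,0,0, -0.04,0,0,0,0,0, -0.06,0,0,0,0,0, -0.08,0,0,0,0,0]'|sed -n '1,2p;4p'
python3 -c "
from h import *
need([.075,.1475,.165])"
```

```text
time: 5.08
position: [0.6264, 0.13, 0.1658]
ft_force: [1.3, 3.1, 1.5]
time: 5.42
position: [0.6263, 0.1201, 0.1646]
ft_force: [0.9, 3.4, 2.4]
time: 5.75
position: [0.6265, 0.1136, 0.1645]
ft_force: [1.5, 2.9, 2.7]
t 5.75 shaker pos mm [ 74.3 153.4 164.5] F [1.5 2.9 2.7] shift [-0.074  0.008 -0.006] turn [ 0. -0.  0.] q [ 0.    0.64  1.47  0.    1.03 -0.06]
```

```bash
python3 -m inch '[-0.02,0,0,0,0,0, -0.04,0,0,0,0,0, -0.05,0,0,0,0,0, -0.05,0,0,0,0,0]'|sed -n '1,2p;4p'
for i in 1 2 3; do python3 -m inch '[-0.015,0,0,0,0,0, -0.025,0,0,0,0,0]'|sed -n '1,2p;4p'; done
python3 -c "
from h import *
need([.075,.1475,.165])"
```

```text
time: 6.08
position: [0.6267, 0.1105, 0.1645]
ft_force: [2.0, 5.7, 1.3]
time: 6.25
position: [0.6267, 0.1104, 0.1646]
ft_force: [1.4, 11.7, 0.0]
time: 6.42
position: [0.6267, 0.1102, 0.1646]
ft_force: [3.0, 16.6, 1.6]
time: 6.58
position: [0.6267, 0.1101, 0.1646]
ft_force: [1.8, 21.6, 2.2]
t 6.58 shaker pos mm [ 74.3 149.9 164.6] F [ 1.8 21.6  2.2] shift [-0.03   0.009 -0.006] turn [ 0.001 -0.008 -0.001] q [-0.01  0.64  1.48  0.01  1.03 -0.08]
```

```bash
python3 -m inch '[0.2,0,0,0,0,0, 0.35,0,0,0,0,0, 0.35,0,-0.4,0,0,0, 0.35,0,-0.8,0,0,0, 0.35,0,-0.8,0,0,0, 0.35,0,-0.8,0,0,0]'|sed -n '1,2p;4p'
python3 -c "
from h import *
need([-.053,.084,.228])"
```

```text
time: 7.08
position: [0.6257, 0.1311, 0.2303]
ft_force: [0.4, 0.3, -0.8]
t 7.08 shaker pos mm [ 74.7 171.  230.3] F [ 0.4  0.3 -0.8] shift [-1.086 -1.597  0.027] turn [0.002 0.001 0.   ] q [ 0.03  0.56  1.41 -0.    1.17 -0.03]
```

```bash
python3 -m inch '[-0.9,-0.8,0,0,0,0, -0.9,-0.8,0,0,0,0, -0.9,-0.8,0,0,0,0, -0.9,-0.8,0,0,0,0]'|sed -n '1,2p'
python3 -m inch '[-0.19,-0.8,0,0,0,0, -0.19,-0.8,0,0,0,0, -0.19,-0.8,0,0,0,0, -0.19,-0.8,0,0,0,0, -0.19,-0.8,0,0,0,0]'|sed -n '1,2p;4p'
python3 - <<'E'
from h import *
import cv2
need([-.053,.084,.2])
im=camera("side")
cv2.imwrite("pics/s3.png",cv2.resize(im[150:310,180:380,::-1],None,fx=3.75,fy=3.75,interpolation=cv2.INTER_CUBIC))
v=np.load("v.npy")
print((proj("side",S2W(v,[[.075,.138,.16],[.075,.162,.16],[-.053,.084,.1765],[-.053,.084,.198]]))-[180,150])*3.75)
E
```

```text
time: 7.42
position: [0.5621, 0.0532, 0.2268]
time: 7.83
position: [0.5044, 0.0365, 0.2284]
ft_force: [0.9, -0.1, 0.0]
t 7.83 shaker pos mm [-52.5  84.4 228.4] F [ 0.9 -0.1  0. ] shift [-0.005 -0.007  0.355] turn [0.001 0.    0.   ] q [-0.15  0.39  1.75  0.    1.   -0.21]
[[176.7187227  290.5035404 ]
 [166.39835793 318.43207776]
 [426.68781671 229.98091925]
 [427.81515817 198.12619581]]
```

View pics/s3.png

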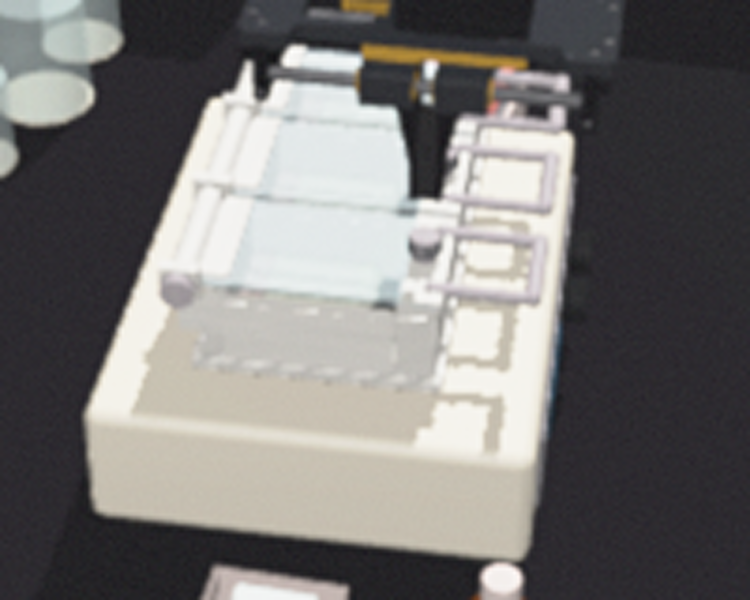

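The pin head now sits against the lug at (178,290), matching the predicted home position. The fingertips are above the left screw, so I tap it next.

```bash
python3 -m inch '[0,0,0.15,0,0,0, 0,0,0.28,0,0,0, 0,0,0.3,0,0,0, 0,0,0.3,0,0,0]'|sed -n '1,2p;4p'
for i in 1 2 3 4 5; do python3 -m inch '[0,0,0.025,0,0,0, 0,0,0.025,0,0,0]'|sed -n '2p;4p'; done
```

```text
time: 8.22
position: [0.5037, 0.0367, 0.2038]
ft_force: [-0.5, 0.9, 0.7]
position: [0.5038, 0.0364, 0.2027]
ft_force: [-0.5, -0.1, -0.0]
position: [0.5033, 0.0363, 0.2007]
ft_force: [-0.2, 0.3, 0.0]
position: [0.5035, 0.0363, 0.1988]
ft_force: [-0.0, 0.3, 1.0]
position: [0.5035, 0.0363, 0.1985]
ft_force: [-3.2, 0.3, 12.8]
position: [0.5036, 0.0363, 0.1982]
ft_force: [-5.6, 0.2, 24.6]
```

The left screw is firm: the force rose to 25 N with no give. Now the middle one.

```bash
python3 -m inch '[0,0,-0.35,0,0,0, -0.1,0,-0.35,0,0,0, -0.5,0,-0.35,0,0,0, -1,0,-0.35,0,0,0, -1,0,-0.35,0,0,0, -1,0,-0.35,0,0,0]'|sed -n '1,2p;4p'
python3 -m inch '[-0.05,0,0,0,0,0, -0.05,0,0.05,0,0,0, -0.05,0,0.12,0,0,0, -0.05,0,0.18,0,0,0, -0.05,0,0.18,0,0,0]'|sed -n '1,2p;4p'
python3 -c "
from h import *
need([-.053,0,.2])"
```

```text
time: 9.55
position: [0.5086, -0.0455, 0.2224]
ft_force: [-0.4, 0.3, 0.6]
time: 9.97
position: [0.5076, -0.0464, 0.2067]
ft_force: [-0.3, -0.3, 0.6]
t 9.97 shaker pos mm [-54.7   1.5 206.7] F [-0.3 -0.3  0.6] shift [-0.019  0.022  0.084] turn [-0.002 -0.001  0.001] q [-0.31  0.43  1.76  0.    0.96 -0.38]
```

```bash
python3 -m inch '[-0.02,0.02,0.06,0,0,0, -0.02,0.02,0.06,0,0,0]'|sed -n '2p;4p'
for i in 1 2 3 4 5; do python3 -m inch '[0,0,0.025,0,0,0, 0,0,0.025,0,0,0]'|sed -n '2p;4p'; done
```

```text
position: [0.5103, -0.0487, 0.2025]
ft_force: [0.4, 0.1, -0.4]
position: [0.5103, -0.0489, 0.201]
ft_force: [0.2, 0.2, -1.1]
position: [0.5103, -0.049, 0.1992]
ft_force: [0.4, 1.1, -0.4]
position: [0.5105, -0.049, 0.1986]
ft_force: [-2.2, 0.5, 8.7]
position: [0.5105, -0.049, 0.1983]
ft_force: [-5.3, 1.1, 20.7]
position: [0.5105, -0.049, 0.1981]
ft_force: [-8.9, 1.9, 31.8]
```

The middle screw is firm too. Now the right one.

```bash
python3 -m inch '[0,0,-0.35,0,0,0, -0.1,0,-0.35,0,0,0, -0.5,0,-0.35,0,0,0, -1,0,-0.35,0,0,0, -1,0,-0.35,0,0,0, -1,0,-0.35,0,0,0]'|sed -n '1,2p;4p'
python3 -m inch '[-0.05,-0.01,0,0,0,0, -0.05,-0.01,0.05,0,0,0, -0.05,-0.01,0.12,0,0,0, -0.05,-0.01,0.2,0,0,0, -0.05,-0.01,0.2,0,0,0, -0.05,-0.01,0.2,0,0,0]'|sed -n '1,2p;4p'
for i in 1 2 3 4 5 6; do python3 -m inch '[0,0,0.02,0,0,0, 0,0,0.02,0,0,0]'|sed -n '2p;4p'; done
python3 -c "
from h import *
need([-.053,-.084,.2])"
```

```text
time: 11.47
position: [0.5159, -0.1311, 0.2212]
ft_force: [0.6, 0.5, -0.1]
time: 11.97
position: [0.5146, -0.132, 0.2046]
ft_force: [0.3, 0.4, -1.0]
position: [0.5151, -0.1326, 0.2036]
ft_force: [-0.2, -1.0, -0.1]
position: [0.515, -0.1328, 0.2021]
ft_force: [-0.1, 0.5, -1.4]
position: [0.5149, -0.1329, 0.2004]
ft_force: [-0.0, -0.1, -0.4]
position: [0.5151, -0.1329, 0.1988]
ft_force: [0.7, -0.1, 0.0]
position: [0.5151, -0.1329, 0.1973]
ft_force: [-0.3, 0.1, 1.7]
position: [0.5151, -0.1329, 0.1957]
ft_force: [-1.7, 0.3, 2.2]
t 12.97 shaker pos mm [-52.9 -85.3 195.7] F [-1.7  0.3  2.2] shift [ 0.016 -0.002 -0.054] turn [0. 0. 0.] q [-0.46  0.47  1.72 -0.    0.96 -0.53]
```

The right screw gives: 3 mm at 2 N. I'll press a little further to complete the tap, then rise and go to the right handle.

```bash
for i in 1 2; do python3 -m inch '[0,0,0.02,0,0,0, 0,0,0.02,0,0,0]'|sed -n '2p;4p'; done
python3 -m inch '[0,0,-0.3,0,0,0, 0,0,-0.6,0,0,0, 0,-0.4,-0.7,0,0,0, 0,-0.75,-0.7,0,0,0, 0,-0.75,-0.7,0,0,0, 0,-0.75,-0.7,0,0,0]' 40|sed -n '1,5p'
python3 - <<'E'
from h import *
import cv2
need([-.115,-.084,.165])
v=np.load("v.npy")
im=camera("side");a=cv2.resize(im[130:230,250:380,::-1],None,fx=4.5,fy=4.5,interpolation=cv2.INTER_CUBIC)
cv2.imwrite("pics/s4.png",a);print((proj("side",S2W(v,[[-.115,-.084,.16],[-.115,-.058,.16],[-.115,-.110,.16]]))-[250,130])*4.5)
E
```

```text
position: [0.5151, -0.1329, 0.1941]
ft_force: [0.2, -0.1, 1.6]
position: [0.5152, -0.133, 0.1936]
ft_force: [-2.3, 0.2, 7.6]
time: 13.8
position: [0.4539, -0.1364, 0.2485]
tool_rot: [0.684, 0.729, 0.0, -0.0]
ft_force: [0.3, 1.3, 0.5]
grip_width: 0.0324
t 13.8 shaker pos mm [-114.2  -84.8  248.5] F [0.3 1.3 0.5] shift [ 0.01  -0.01   1.044] turn [-0.    -0.    -0.001] q [-0.53  0.32  1.8   0.    1.03 -0.59]
[[356.90525497 211.03690056]
 [353.17150078 238.67209022]
 [360.51455522 184.32285032]]
```

View pics/s4.png

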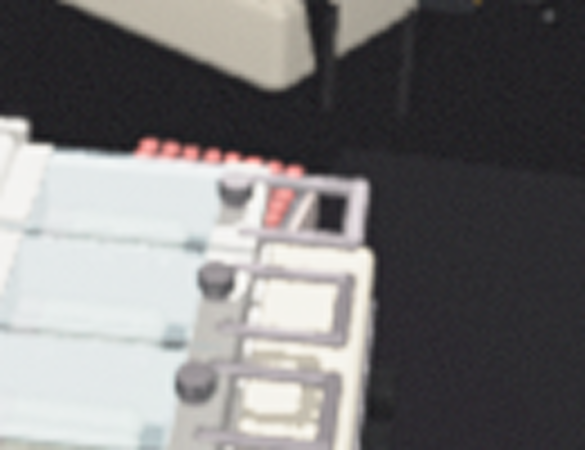

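The right bar spans (360,182) to (355,245), matching the prediction. I descend and grip it.

```bash
python3 -m inch '[0.01,-0.01,0.3,0,0,0, 0.01,-0.01,0.6,0,0,0, 0.01,-0.01,0.8,0,0,0, 0.01,-0.01,1,0,0,0, 0.01,-0.01,1,0,0,0]' 36|sed -n '1,5p'
python3 -m inch '[0,0,0.05,0,0,0, 0,0,0.05,0,0,0]'
python3 -m inch '[0,0,0,0,0,0, 0,0,0,0,0,0, 0,0,0,0,0,0, 0,0,0,0,0,0, 0,0,0,0,0,0, 0,0,0,0,0,0]' 0 25
python3 -c "
from h import *
need([-.115,-.084,.163])"
```

```text
time: 14.27
position: [0.4538, -0.1354, 0.1656]
tool_rot: [0.684, 0.73, -0.001, -0.003]
ft_force: [-0.5, 0.9, -0.6]
grip_width: 0.0358
time: 14.43
position: [0.4551, -0.1362, 0.1643]
tool_rot: [0.684, 0.73, 0.0, 0.0]
ft_force: [-0.0, -0.1, 0.9]
grip_width: 0.0359
grip_force: 0.0
time: 14.93
position: [0.4542, -0.1361, 0.1649]
tool_rot: [0.684, 0.73, -0.0, 0.0]
ft_force: [-0.3, -0.1, 2.4]
grip_width: 0.0088
grip_force: 25.0
t 14.93 shaker pos mm [-113.8  -84.5  164.9] F [-0.3 -0.1  2.4] shift [ 0.007 -0.015  0.024] turn [0. 0. 0.] q [-0.53  0.45  1.88 -0.    0.8  -0.59]
```

```bash
python3 -m inch '[0,0.002,-0.104,0,0,0, 0,0.009,-0.207,0,0,0, 0,0.02,-0.31,0,0,0, 0,0.036,-0.412,0,0,0, 0,0.056,-0.514,0,0,0, 0,0.081,-0.615,0,0,0, 0,0.11,-0.714,0,0,0, 0,0.143,-0.812,0,0,0, 0,0.143,-0.812,0,0,0]'
python3 -c "
from h import *
need([-.115+.0115,-.084,.163+.065])"
```

```text
time: 15.68
position: [0.4655, -0.1353, 0.231]
tool_rot: [0.683, 0.73, -0.0, 0.0]
ft_force: [-2.8, -1.4, -0.8]
grip_width: 0.009
grip_force: 25.0
t 15.68 shaker pos mm [-102.5  -84.5  231. ] F [-2.8 -1.4 -0.8] shift [ 0.006 -0.013  0.037] turn [-0.     0.     0.001] q [-0.51  0.36  1.79 -0.    0.99 -0.58]
```

Low forces and still gripped, so I continue along the arc to about 60°.

```bash
python3 -m inch '[0,0.04,-0.1,0,0,0, 0,0.079,-0.191,0,0,0, 0,0.125,-0.285,0,0,0, 0,0.175,-0.375,0,0,0, 0,0.23,-0.465,0,0,0, 0,0.286,-0.55,0,0,0, 0,0.348,-0.633,0,0,0, 0,0.412,-0.714,0,0,0, 0,0.412,-0.714,0,0,0]'
python3 -m inch '[0,0.07,-0.078,0,0,0, 0,0.141,-0.153,0,0,0, 0,0.216,-0.224,0,0,0, 0,0.293,-0.293,0,0,0, 0,0.374,-0.358,0,0,0, 0,0.457,-0.419,0,0,0, 0,0.543,-0.476,0,0,0, 0,0.632,-0.53,0,0,0, 0,0.632,-0.53,0,0,0, 0,0.632,-0.53,0,0,0, 0,0.632,-0.53,0,0,0]'
python3 - <<'E'
from h import *
import cv2
need([-.115+.095,-.084,.163+.1645])
a=camera("side");b=camera("top")
A=cv2.resize(a[80:310,190:390,::-1],(400,460),interpolation=3);B=cv2.resize(b[120:350,150:350,::-1],(400,460),interpolation=3)
cv2.imwrite("pics/f5.png",np.hstack([A,B]))
E
```

```text
time: 16.43
position: [0.4973, -0.1331, 0.2884]
tool_rot: [0.683, 0.73, -0.002, -0.001]
ft_force: [-8.7, -3.2, 4.4]
grip_width: 0.0093
grip_force: 25.0
time: 17.35
position: [0.5482, -0.1297, 0.3319]
tool_rot: [0.683, 0.73, -0.001, -0.0]
ft_force: [-8.0, -0.5, 10.6]
grip_width: 0.0092
grip_force: 25.0
t 17.35 shaker pos mm [-19.6 -84.3 331.9] F [-8.  -0.5 10.6] shift [ 0.004 -0.005  0.055] turn [-0.001  0.001  0.   ] q [-0.43  0.35  1.48 -0.    1.31 -0.5 ]
```

View pics/f5.png

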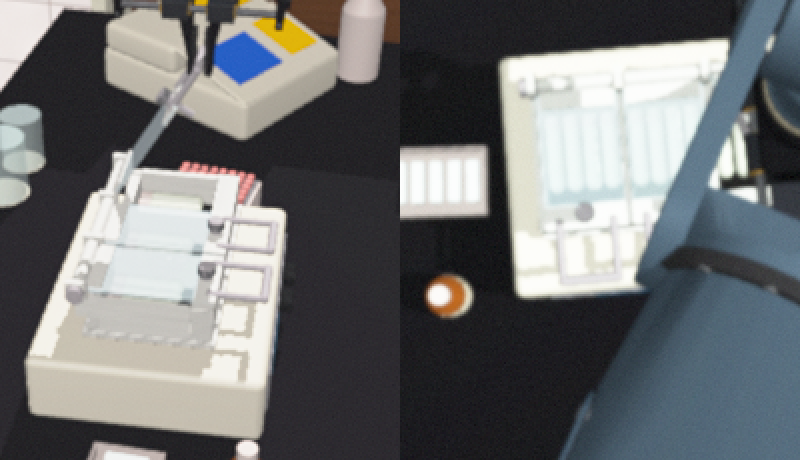

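The picture shows the right cover standing about 60° open in the fingers, the other two shut, and the pin still home at (75,290). The bystanders in view still stand. I'll ease the residual push slightly, hold, and hand in.

```bash
python3 -m inch '[0,-0.015,-0.025,0,0,0, 0,-0.015,-0.025,0,0,0, 0,-0.015,-0.025,0,0,0, 0,-0.015,-0.025,0,0,0, 0,-0.015,-0.025,0,0,0, 0,-0.015,-0.025,0,0,0, 0,-0.015,-0.025,0,0,0, 0,-0.015,-0.025,0,0,0]' && python3 -c "
from rig import *
print(hand_in())"
```

```text
time: 18.12
position: [0.5475, -0.1298, 0.3316]
tool_rot: [0.684, 0.73, -0.0, -0.0]
ft_force: [-5.4, -1.4, 5.2]
grip_width: 0.009
grip_force: 25.0
the job is handed in; nothing more can be done
None
```

The job is handed in at 18.1 s: the pin is home against the lug, all three screws were tapped left to right, and the right one gave, so its cover is held open by the handle at about 60°.

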